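# Swap the laser's battery pack over to its charger

### The job

Squeeze the red sprung tab on the blue battery pack to unlatch it, lift the pack out of the black laser unit and push it down into the white charger, the same way round (tab towards the charger's grey catch lip), until it is fully home and its tab has sprung back out and locked it there. Squeeze, pull and push gently, never force it, leave the other things where they stand, and let go at the end.

Things in the scene. Friction and masses are not known exactly. Their poses are not given: they have to be found in the camera images.
- pack: Blue battery pack with a black cap band, 36 (x) by 56 (y) by 95 mm tall, 0.17 to 0.31 kg. Origin: centre of its underside; z up, x towards the face with the red tab. Its lowest 10 mm is a foot, 3 mm smaller all round. It starts upright, latched in the laser unit's bay, underside 7 mm above the table, its upper 50 mm standing out, its axes along the laser unit's.
- latch: The red release tab on the pack: button above, hook below, one piece. Same origin and axes as the pack while sprung out (locking); it slides up to 7 mm straight inward (pack -x) against a spring: about 5 N to start, 12 N all the way in. Brittle: a pinch of 16 N is plenty, over 25 N on it would break it.
- tab_button (a point): Middle of the outer face of the tab's red button: 24 mm wide (pack y), 20 mm tall, 74 mm above the pack's underside, 9 mm proud of the pack's +x face (2 mm when pressed in). The pack is thus 45 mm thick here, 38 mm with the button pressed.
- hook (a point): Outer top edge of the tab's hook: 6 mm proud of the pack's +x face, 37 mm above the underside, sloped below. It moves with the button; once pressed in by about 5 to 6 mm it is clear of the lip. Hidden inside the bay while latched.
- pinch (a point): Point on the pack's middle axis level with the button's middle, 74 mm above the underside, 21 mm below the top. Pinch here from above along the pack's x, one finger on the button, the other on the plain opposite face.
- laser: Black fixed laser unit, 100 (x) by 110 (y) by 52 mm high; a steel barrel (along x, top 62 mm up, axis 73 mm from the bay's centre) on its +y side. Origin: on the table under the bay's centre. The bay is 1.2 mm wider than the pack all round, floor 7 mm up. A metal lip over a recess on its +x side, underside 46 mm up, holds the hook with 2 mm of play. Over 35 N on the bay is forcing.
- charger: White fixed charger, 96 (x) by 104 (y) by 52 mm high, red lamp on its top near the -x +y corner. Origin: on the table under the bay's centre. The bay is 1.5 mm wider than the pack all round, with a 45 degree grey lead-in collar rising 5 mm above the block. Lip (underside 46 mm up) and recess on the +x side: pack x goes along charger x. Over 40 N on it is forcing.
- charger_mouth (a point): Centre of the charger bay's mouth, 52 mm above the table; the bay's floor is 7 mm above the table. A brass contact plate 8 mm above the floor is sprung (3.6 N to start, 6 N fully down): the pack must be held pushed to the floor while the tab is let out, and then rises 2 mm until its hook bears on the lip.
- torch: Bystander: small black and steel pocket torch, 113 mm long, lying on the worktop. Origin under its middle.
- tub: Bystander: white round tub, 64 mm across, 45 mm tall. Origin at its underside.
- lens: Bystander: green round lens in a steel ring, 68 mm across, on a stand 107 mm tall. Origin at its underside.
- mirror: Bystander: small upright mirror on a dark steel foot, 60 by 70 mm, 72 mm tall. Origin at its underside.
Things that resemble listed ones, but are neither listed nor needed, are in the scene too. There is more than one size of the pack; the job needs the larger.

How it is judged:
On the way, in this order (a step that is already met when the one before it is completed fails the run):
1. the tab is pressed in while the pack still sits in the laser unit (x of tab_button in the frame of pack below 0.024 m and distance between pack and laser below 0.02 m), for 0.05 s.
2. the pack is lifted free of the laser unit (z of pack in the frame of laser above 0.06 m), for 0.1 s.
At the end, for the whole second after the job is handed in: The pack stands in the charger's bay, within 5 mm of its centre and upright within 0.1 rad, its underside less than 11.5 mm above the table (floor at 7 mm), the tab sprung out to within 2 mm so that its hook is under the lip; at rest (horizontal distance between pack and charger below 0.005 m and z of pack in the frame of charger below 0.0115 m and angle between pack's own z axis and vertical below 0.1 rad and x of tab_button in the frame of pack above 0.025 m and linear speed of pack below 0.02 m/s); the robot touches nothing.
It fails at once if the tab is pressed by the fingers with more than 25 N (contact force between the fingers and latch above 25 N).
It fails at once if the pack is pulled or jammed against the laser unit with more than 35 N (contact force between pack and laser above 35 N).
It fails at once if the pack is pressed into the charger with more than 40 N (contact force between pack and charger above 40 N).
It fails at once if the torch, tub, lens or mirror is moved by more than 20 mm (distance of any of torch, tub, lens, mirror from where it was at the start of the episode above 0.02 m).
It also fails if it takes over 64 s, if anything falls off the work surface, if the arm or the gripper's body presses on something with over 40 N, if the wrist force passes 120 N, or if a joint passes its speed limit or range.

### The arm

A 6-joint arm with a two-finger parallel gripper is mounted at the origin on the work surface. World frame = base frame: x ahead of the robot, y to its left, z up, the work surface at z = 0. Lengths are in m, angles in rad, forces in N, time in s.
With the tool pointing down it reaches from about 0.35 to 0.775 m from the base axis. Payload 5.5 kg.
Tool frame: the origin (TCP) lies on the centre line of the jaws, within the pads' length; the fingertips stand 17 mm ahead of it and the grasp point (between the pads) lies 2 mm behind it (bot.tcp_to_tips is the distance from the TCP to the fingertips, in m); z points along the fingers, y is the direction in which the jaws open and shut (so a half turn about z gives the same grasp; the last joint's range is limited). The gripper opens to 85 mm and grips with 20 to 120 N. Pads are 22 mm wide; open, the fingers measure 114 mm over their backs; the gripper's body (76 mm by 85 mm) begins 54 mm behind the grasp point. The pads swing forward as they close: fully open they stand 13 mm farther back than shut.
Start: joints at [1.122, 0.313, 0.046, 1.304, 0, 1.431], TCP at [0.175, 0.548, 0.248] pointing down, gripper open.
Joint ranges: [-2.76, 2.76], [-0.86, 1.69], [-1.03, 1.26], [-2.2, 2.34], [-1.47, 1.5], [-3.14, 3.14]. Speed limits (rad/s): [2.57, 2.57, 3.14, 3.14, 3.14, 3.14].

### API

Orientations are given as a rotation vector (axis times angle).
In Python, from workcell import bot gives the robot as it stands.
- The arm moves only by the tool jog_arm, never from a script. Its argument "deltas" is a list of rows, each an object of numbers: "fingers": the closure, from -1 (fully open) to 1 (shut), so that 0 is half open; "x", "y", "z": the shift along the tool's x, y, z in mm; "twist": the turn about the tool's z in degrees. In form: [{"fingers": .., "x": .., "y": .., "z": .., "twist": ..}, ...]. A call has 1 to 5 rows; each row is the pose to reach, as a shift and turn from the pose commanded when the call began, along the tool's axes at that moment; what a row does not reach only later rows make up. A row lasts 1/8 s, in which the tool goes at most 62.5 mm and 10.7 degrees, less where a joint would pass 70% of its speed; a pose out of reach is approached as far as the arm can. A call with a gripper value outside its range is refused whole. The fingers move at their own pace and stop on an object; "newtons" is the grip in N (left out, the last holds). Time passes only in rows, so rows that repeat a pose let the fingers close. It gives the time, the measured TCP pose, the force and the opening at its end, in the units of the state.
- bot.get_state(): the state, without advancing time (a new reading comes with each control period).
- bot.camera(name): name is "scene" or "top" or "wrist"; returns the picture (384x512x3 uint8, red, green, blue); there is no depth.
- bot.camera_params(name): a dict with "intrinsics" (3x3 intrinsics, pixels), "rvec" (rotation vector, rad) and "tvec" (3), from world to camera coordinates, as OpenCV has them; the wrist camera has in their place "mount" (4x4, takes a point from camera to tool coordinates, whose origin is the TCP and whose axes are the flange's). Camera axes: x right, y down, z forward; pixel columns grow to the right and rows downward; lengths in m; the calibration is good to about 2 mm. A picture is of the moment at which its call begins: read the wrist's pose just before it. camera_params takes no time and is no camera call.
- bot.sign_off(): hands the job in, once; it reports no verdict.
The state is a dict: "clock": time; "qpos": joint angles; "dq": joint speeds; "tau": joint torques, N m; "tool_pos": TCP position; "orientation": TCP orientation; "contact_force": force on the tool from outside, world axes, zero at the start; "ft_torque": the same for the moment, N m; "width": opening from 0.0 (shut) to 1.0 (fully open).
Only numpy, scipy, OpenCV 4.12 (cv2) and the standard library are available. Lean on these libraries where they do the work, as an engineer would, in place of code of your own. Each camera call takes 0.05 s, during which the arm holds its last target. There are 200 camera calls.

## Working session

There is one attempt and no reset: what is moved stays moved. The work goes in short steps, Python scripts to look and compute and a tool call to move; the robot and the scene stay as the last step left them, time stands still between calls to the robot, and variables do not carry over. Pictures are saved under pics/ and viewed, on a budget of 10 in all, crops included, one or two more only if the job needs it, and the job is handed in when it is done.

Besides the shell and the picture viewer there is one more tool, called after "Request:" in YAML: its name, and indented under it one key for each argument. jog_arm: Moves the arm, as the interface text tells. Its arguments: {"type":"object","properties":{"deltas":{"type":"array"},"newtons":{"type":"number"}},"required":["deltas"]}

```bash
mkdir -p pics; python3 - <<'E'
from workcell import bot
import cv2, numpy as np
s=bot.get_state(); print(s['clock'],s['tool_pos'],s['orientation'],s['width'])
for n in ['top','scene']:
    cv2.imwrite(f'pics/{n}0.png',cv2.cvtColor(bot.camera(n),cv2.COLOR_RGB2BGR))
    p=bot.camera_params(n);print(n,p)
print(bot.camera_params('wrist'))
E
```

```text
0.0 [0.17456067 0.54736843 0.24739867] [-4.83045926e-01 -3.10372894e+00  2.74574519e-03] 1.0008806164613453
top {'intrinsics': array([[430.31348423,   0.        , 258.90990552],
       [  0.        , 430.31348423, 193.5118272 ],
       [  0.        ,   0.        ,   1.        ]]), 'rvec': array([ 2.11735924, -2.15967506,  0.10904855]), 'tvec': array([0.02998763, 0.57547965, 1.02366768])}
scene {'intrinsics': array([[409.05234479,   0.        , 252.08485823],
       [  0.        , 409.05234479, 196.7015477 ],
       [  0.        ,   0.        ,   1.        ]]), 'rvec': array([ 1.92783758,  1.84665171, -0.5750621 ]), 'tvec': array([-0.01974455, -0.41727071,  1.43321657])}
{'intrinsics': array([[281.43235773,   0.        , 256.5945861 ],
       [  0.        , 281.43235773, 191.84902907],
       [  0.        ,   0.        ,   1.        ]]), 'mount': array([[ 7.54327447e-04, -9.47882189e-01, -3.18620131e-01,
         8.21029493e-02],
       [ 9.99999290e-01,  1.00900590e-03, -6.34271954e-04,
        -3.02980335e-04],
       [ 9.22704681e-04, -3.18619426e-01,  9.47882276e-01,
        -1.26806810e-01],
       [ 0.00000000e+00,  0.00000000e+00,  0.00000000e+00,
         1.00000000e+00]])}
```

View pics/top0.png

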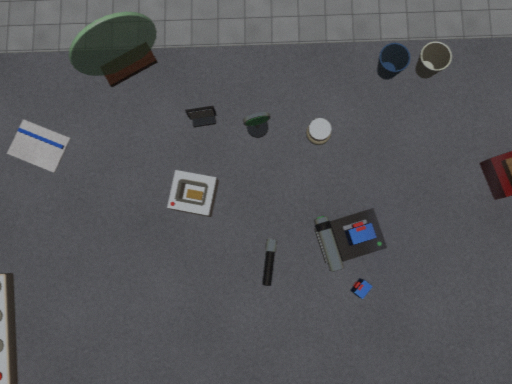

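View pics/scene0.png

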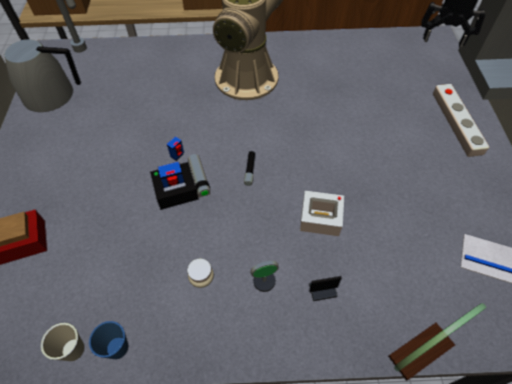

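Top view: the laser unit with the large pack is at about (360,235), with the tab towards image-up. The charger is at (193,193) with its lamp at (172,203), and the smaller decoy pack is at (362,288). In the scene view the pack is at (171,175) and the charger at (322,212).

```bash
cat > h.py <<'E'
from workcell import bot
import cv2, numpy as np
from scipy.spatial.transform import Rotation as R
def cam(n):
    p=bot.camera_params(n)
    if n=='wrist':
        s=bot.get_state(); M=np.array(p['mount']); Rt=R.from_rotvec(s['orientation']).as_matrix()
        Rc=Rt@M[:3,:3]; o=Rt@M[:3,3]+s['tool_pos']
    else:
        Rc=cv2.Rodrigues(p['rvec'])[0].T; o=-Rc@p['tvec']
    return p['intrinsics'],Rc,o
def ray(c,uv,z):
    K,Rc,o=c; d=Rc@np.linalg.solve(K,[uv[0],uv[1],1.]); return o+d*(z-o[2])/d[2]
def px(c,P):
    K,Rc,o=c; q=K@(Rc.T@(np.array(P)-o)); return q[:2]/q[2]
def blobs(mask,amin=15):
    n,l,st,ce=cv2.connectedComponentsWithStats(mask.astype(np.uint8))
    return [(st[i],ce[i],np.argwhere(l==i)[:,::-1].astype(np.float32)) for i in range(1,n) if st[i][4]>=amin]
def rectw(c,pts,z):
    P=np.array([ray(c,p,z)[:2] for p in pts],np.float32)*1000
    return cv2.minAreaRect(P)
def save(im,n): cv2.imwrite(f'pics/{n}.png',cv2.cvtColor(im,cv2.COLOR_RGB2BGR))
E
python3 - <<'E'
from h import *
im=cv2.imread('pics/top0.png')[:,:,::-1].astype(int); c=cam('top'); r,g,b=im[...,0],im[...,1],im[...,2]
print('cam o',c[2])
for st,ce,pts in blobs((b>110)&(b>r+60)&(b>g+40)): print('blue',st,ce,ray(c,ce,.102),rectw(c,pts,.102))
for st,ce,pts in blobs((r>120)&(r>g+70)&(r>b+70),4): print('red',st,ce,ray(c,ce,.081))
for st,ce,pts in blobs((r>130)&(abs(r-b)<30),200): print('white',st,ce,rectw(c,pts,.052), rectw(c,pts,0))
print('lamp',ray(c,(172,203),.052))
c=cam('scene'); im=cv2.imread('pics/scene0.png')[:,:,::-1].astype(int);r,g,b=im[...,0],im[...,1],im[...,2]
for st,ce,pts in blobs((b>110)&(b>r+60)&(b>g+40)): print('blue',st,ce,ray(c,ce,.102))
print(ray(c,(322,210),.052))
print(R.from_rotvec(bot.get_state()['orientation']).as_matrix().round(3))
E
```

```text
cam o [ 0.43548709 -0.01235183  1.09094914]
blue [ 18 128  44  20 158] [ 39.74050633 137.61392405] [0.71433899 0.54052287 0.102     ] ((714.3392944335938, 540.9539794921875), (117.10804748535156, 7.982908248901367), 67.10685729980469)
blue [349 223  27  21 320] [362.05625  234.134375] [ 0.46919355 -0.21619984  0.102     ] ((471.0727844238281, -216.0589141845703), (34.83510971069336, 54.19203567504883), 16.1827335357666)
blue [355 280  17  19 141] [363.5177305  289.37588652] [ 0.34616395 -0.21341055  0.102     ] ((346.973876953125, -212.38710021972656), (22.301755905151367, 35.653831481933594), 49.757568359375)
red [171 202   3   3   7] [172.         203.28571429] [0.55138572 0.22440583 0.081     ]
red [354 222   9   5  28] [357.82142857 223.96428571] [ 0.49368274 -0.21189082  0.081     ]
red [357 227   8   4  22] [360.22727273 228.31818182] [ 0.48345892 -0.21696534  0.081     ]
red [355 283   5   5  11] [356.90909091 284.72727273] [ 0.35490421 -0.20318445  0.081     ]
red [359 285   4   4   6] [360.5 286.5] [ 0.35080641 -0.21114948  0.081     ]
red [  0 374   1   5   5] [  0. 376.] [
[... 879 characters left out ...]
375, 631.7085571289062), (253.5379180908203, 19.2001895904541), 3.6071765422821045) ((256.540771484375, 663.9441528320312), (266.2276306152344, 20.161205291748047), 3.607173204421997)
lamp [0.55541669 0.23121056 0.052     ]
blue [167 137  14  11  76] [173.         141.57894737] [ 0.37533752 -0.21340347  0.102     ]
blue [158 162  23  15 203] [168.78817734 168.27586207] [ 0.46884282 -0.21814825  0.102     ]
blue [465 255  47  17 187] [488.14973262 262.79144385] [0.77512506 0.52448596 0.102     ]
blue [108 339  15  17 154] [114.35064935 345.68181818] [ 0.92158824 -0.29535198  0.102     ]
[0.58729962 0.18021499 0.052     ]
[[-0.953  0.304 -0.001]
 [ 0.304  0.953 -0.002]
 [ 0.    -0.002 -1.   ]]
```

Request:
jog_arm:
  deltas:
    - {"fingers": -1,"x": -52,"y": -31,"z": 0,"twist": 10}
    - {"fingers": -1,"x": -104,"y": -62,"z": 0,"twist": 20}
    - {"fingers": -1,"x": -156,"y": -93,"z": 0,"twist": 30}
    - {"fingers": -1,"x": -208,"y": -124,"z": 0,"twist": 40}
    - {"fingers": -1,"x": -260,"y": -155,"z": 0,"twist": 50}

```text
clock: 0.72
tool_pos: [0.3762, 0.3195, 0.2481]
orientation: [-1.757, -2.604, 0.0]
contact_force: [0.7, 0.6, 0.0]
width: 1.001
```

```bash
cat >> h.py <<'E'
def to(x,y,z,yaw):
    "tool-frame move (mm, deg) so that TCP is at x,y,z and tool y at yaw"
    s=bot.get_state(); Rt=R.from_rotvec(s['orientation']).as_matrix()
    d=Rt.T@(np.array([x,y,z])-s['tool_pos'])*1000
    t=np.degrees(np.arctan2(Rt[1,1],Rt[0,1]))-yaw; t=(t+180)%360-180
    print('clock',s['clock'],'pos',s['tool_pos'].round(4),'w',round(s['width'],3),'F',np.round(s['contact_force'],1),'-> d',d.round(1),'twist',round(t,1),'tilt',Rt[:,2].round(4),'q',np.round(s['qpos'],2))
E
python3 -c "
from h import *
to(.471,-.216,.247,16.2)"
```

```text
clock 0.725 pos [0.3762 0.3195 0.2481] w 1.001 F [0.7 0.6 0. ] -> d [-532.1 -112.6    1.1] twist 5.8 tilt [-2.e-04  0.e+00 -1.e+00] q [ 0.54  0.16 -0.16  1.26  0.    1.73]
```

Request:
jog_arm:
  deltas:
    - {"fingers": -1,"x": -59,"y": -13,"z": 0,"twist": 1}
    - {"fingers": -1,"x": -118,"y": -25,"z": 0,"twist": 2}
    - {"fingers": -1,"x": -177,"y": -38,"z": 0,"twist": 3}
    - {"fingers": -1,"x": -236,"y": -50,"z": 0,"twist": 4}
    - {"fingers": -1,"x": -296,"y": -63,"z": 0,"twist": 6}

```text
clock: 1.35
tool_pos: [0.4293, 0.0216, 0.2482]
orientation: [1.885, 2.513, 0.0]
contact_force: [0.7, 0.8, -0.5]
width: 1.0
```

```bash
python3 -c "
from h import *
to(.471,-.216,.247,16.2)"
```

```text
clock 1.35 pos [0.4293 0.0216 0.2482] w 1.0 F [ 0.7  0.8 -0.5] -> d [-239.7  -26.5    1.1] twist 0.1 tilt [ 2.e-04  2.e-04 -1.e+00] q [-0.14  0.03 -0.3   1.24  0.    1.15]
```

Request:
jog_arm:
  deltas:
    - {"fingers": -1,"x": -60,"y": -7,"z": 0,"twist": 0}
    - {"fingers": -1,"x": -120,"y": -14,"z": 0,"twist": 0}
    - {"fingers": -1,"x": -180,"y": -20,"z": 0,"twist": 0}
    - {"fingers": -1,"x": -240,"y": -26,"z": 0,"twist": 0}
    - {"fingers": -1,"x": -240,"y": -26,"z": 0,"twist": 0}

```text
clock: 1.98
tool_pos: [0.4721, -0.2182, 0.2472]
orientation: [-1.891, -2.509, 0.001]
contact_force: [-0.2, 0.5, -0.7]
width: 1.003
```

```bash
python3 - <<'E'
from h import *
bot.camera('top')  # let it settle
to(.471,-.216,.247,16.2)
c=cam('wrist'); im=bot.camera('wrist'); save(im,'w1'); im=im.astype(int)
r,g,b=im[...,0],im[...,1],im[...,2]
for st,ce,pts in blobs((b>90)&(b>r+50)&(b>g+30),80): print('blue',st,ce,ray(c,ce,.102),rectw(c,pts,.102))
for st,ce,pts in blobs((r>100)&(r>g+60)&(r>b+60),20): print('red',st,ce,ray(c,ce,.081), ray(c,ce,.091))
E
```

```text
clock 2.025 pos [ 0.4715 -0.2159  0.2473] w 1.003 F [-0.2  0.5 -0.5] -> d [ 0.1 -0.5  0.3] twist -0.1 tilt [-0.0014  0.0012 -1.    ] q [-0.58  0.21 -0.1   1.27  0.    0.71]
blue [124 125  39  40 713] [142.16129032 145.1598878 ] [ 0.35423095 -0.21041926  0.102     ] ((354.9459533691406, -210.13739013671875), (21.993330001831055, 33.7008171081543), 49.966949462890625)
blue [ 238  156   36   53 1708] [254.0942623  181.63173302] [ 0.46827711 -0.21561308  0.102     ] ((469.83099365234375, -216.4383544921875), (35.94158935546875, 54.703548431396484), 16.157827377319336)
red [150 129  13  15  91] [155.91208791 136.31868132] [ 0.35916861 -0.20301012  0.081     ] [ 0.3622195  -0.20078196  0.091     ]
red [160 128   9  11  47] [163.95744681 133.38297872] [ 0.366608   -0.19774851  0.081     ] [ 0.36940515 -0.19569981  0.091     ]
red [143 135  11  13  57] [148.10526316 140.89473684] [ 0.35218761 -0.209916    0.081     ] [ 0.35547659 -0.2074523   0.091     ]
red [274 169   8  22 167] [277.31137725 179.22754491] [ 0.49318323 -0.21202354  0.081     ] [ 0.49166332 -0.20948796  0.091     ]
red [264 173   8  21 158] [267.44936709 183.2721519 ] [ 0.48425604 -0.21936925  0.081     ] [ 0.48304061 -0.21658313  0.091     ]
```

View pics/w1.png

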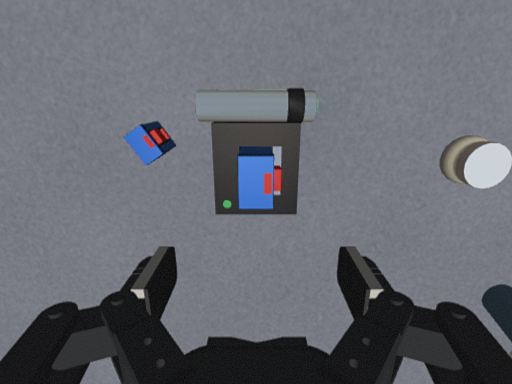

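The view shows the pack centred at about (256,182) in the unit and the red tab on the right, along tool +y. The barrel is at the top, the tub at (487,165) and the decoy pack at (150,142). The pack measures 36x55 mm, matching the spec. Next I descend and check before squeezing.

Request:
jog_arm:
  deltas:
    - {"fingers": -1,"x": 0,"y": -0.5,"z": 45,"twist": 0}
    - {"fingers": -1,"x": 0,"y": -0.5,"z": 90,"twist": 0}
    - {"fingers": -1,"x": 0,"y": -0.5,"z": 130,"twist": 0}
    - {"fingers": -1,"x": 0,"y": -0.5,"z": 155,"twist": 0}
    - {"fingers": -0.7,"x": 0,"y": -0.5,"z": 165,"twist": 0}
  newtons: 20

```text
clock: 2.7
tool_pos: [0.4702, -0.212, 0.0819]
orientation: [-1.879, -2.513, -0.0]
contact_force: [-0.3, 0.8, 0.1]
width: 0.854
```

```bash
python3 - <<'E'
from h import *
to(.471,-.216,.082,16.2)
c=cam('wrist'); im=bot.camera('wrist'); save(im,'w2')
to(.471,-.216,.082,16.2)
for x in (-18,18,27):
    a=np.radians(16.16); print(x,px(c,[.470+x/1000*np.cos(a),-.2163+x/1000*np.sin(a),.102 if x<20 else .081]))
E
```

```text
clock 2.7 pos [ 0.4702 -0.212   0.0819] w 0.854 F [-0.3  0.8  0.1] -> d [-4.  -0.4 -0.1] twist 0.2 tilt [-0.0026  0.002  -1.    ] q [-0.58  0.32 -0.38  0.88  0.    0.7 ]
clock 2.75 pos [ 0.4703 -0.2123  0.0817] w 0.849 F [ 0.6  0.7 -1.5] -> d [-3.7 -0.4 -0.4] twist 0.2 tilt [-0.0025  0.0019 -1.    ] q [-0.58  0.32 -0.38  0.88  0.    0.7 ]
-18 [214.74749364 294.95938662]
18 [293.59520788 295.4216801 ]
27 [305.77164541 269.01449743]
```

View pics/w2.png

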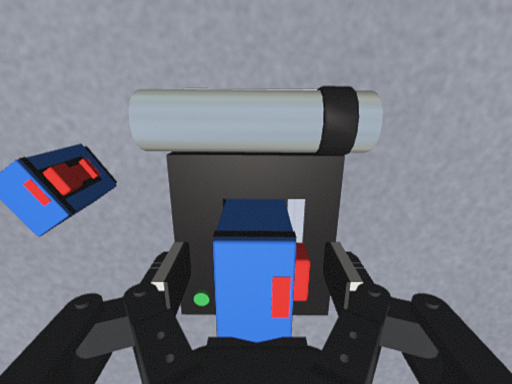

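The picture shows the pack between the fingers, with its top edges at columns 215 and 294 as predicted. The button is at (302,275) inside the right finger. TCP sits 4 mm off along tool x, so I centre it and close gradually.

Request:
jog_arm:
  deltas:
    - {"fingers": -0.6,"x": -3.5,"y": -0.5,"z": 0,"twist": 0}
    - {"fingers": -0.5,"x": -3.5,"y": -0.5,"z": 0,"twist": 0}
    - {"fingers": -0.4,"x": -3.5,"y": -0.5,"z": 0,"twist": 0}
    - {"fingers": -0.3,"x": -3.5,"y": -0.5,"z": 0,"twist": 0}
    - {"fingers": -0.25,"x": -3.5,"y": -0.5,"z": 0,"twist": 0}
  newtons: 20

```text
clock: 3.38
tool_pos: [0.4719, -0.218, 0.0834]
orientation: [1.884, 2.514, 0.0]
contact_force: [-0.8, -0.5, -0.1]
width: 0.623
```

```bash
python3 -c "
from h import *
to(.471,-.216,.082,16.2)"
```

```text
clock 3.375 pos [ 0.4719 -0.218   0.0834] w 0.623 F [-0.8 -0.5 -0.1] -> d [ 2.2 -0.3  1.4] twist 0.1 tilt [ 3.e-04 -0.e+00 -1.e+00] q [-0.59  0.32 -0.37  0.88  0.    0.7 ]
```

Request:
jog_arm:
  deltas:
    - {"fingers": -0.2,"x": 2,"y": -0.3,"z": 1,"twist": 0}
    - {"fingers": -0.15,"x": 2,"y": -0.3,"z": 1,"twist": 0}
    - {"fingers": -0.1,"x": 2,"y": -0.3,"z": 1,"twist": 0}
    - {"fingers": -0.05,"x": 2,"y": -0.3,"z": 1,"twist": 0}
    - {"fingers": 0,"x": 2,"y": -0.3,"z": 1,"twist": 0}

```text
clock: 4.0
tool_pos: [0.4715, -0.2161, 0.0827]
orientation: [1.883, 2.513, 0.001]
contact_force: [3.0, 1.8, 3.8]
width: 0.503
```

```bash
python3 -c "
from h import *
to(.471,-.216,.082,16.2)"
```

```text
clock 4.0 pos [ 0.4715 -0.2161  0.0827] w 0.503 F [3.  1.8 3.8] -> d [ 0.3 -0.5  0.7] twist 0.1 tilt [ 1.e-03 -2.e-04 -1.e+00] q [-0.58  0.32 -0.38  0.88  0.    0.7 ]
```

Request:
jog_arm:
  deltas:
    - {"fingers": 0.04,"x": 0,"y": 0,"z": 0,"twist": 0}
    - {"fingers": 0.08,"x": 0,"y": 0,"z": 0,"twist": 0}
    - {"fingers": 0.11,"x": 0,"y": 0,"z": 0,"twist": 0}
    - {"fingers": 0.13,"x": 0,"y": 0,"z": 0,"twist": 0}
    - {"fingers": 0.15,"x": 0,"y": 0,"z": 0,"twist": 0}

```text
clock: 4.62
tool_pos: [0.4707, -0.2163, 0.0829]
orientation: [1.884, 2.514, -0.001]
contact_force: [0.3, 2.0, 8.7]
width: 0.434
```

```bash
python3 -c "
from h import *
to(.471,-.216,.082,16.2)"
```

```text
clock 4.625 pos [ 0.4707 -0.2163  0.0829] w 0.434 F [0.3 2.  8.7] -> d [0.2 0.3 0.9] twist 0.1 tilt [-3.e-04 -6.e-04 -1.e+00] q [-0.59  0.32 -0.38  0.88 -0.    0.7 ]
```

Request:
jog_arm:
  deltas:
    - {"fingers": 0.17,"x": 0,"y": 0,"z": -0.5,"twist": 0}
    - {"fingers": 0.2,"x": 0,"y": 0,"z": -1,"twist": 0}
    - {"fingers": 0.25,"x": 0,"y": 0,"z": -1,"twist": 0}
    - {"fingers": 0.3,"x": 0,"y": 0,"z": -1,"twist": 0}

```text
clock: 5.12
tool_pos: [0.4706, -0.2162, 0.083]
orientation: [-1.884, -2.513, 0.001]
contact_force: [-0.0, -1.0, -0.2]
width: 0.433
```

```bash
python3 -c "
from h import *
to(.471,-.216,.082,16.2)"
```

```text
clock 5.125 pos [ 0.4706 -0.2162  0.083 ] w 0.433 F [-0.  -1.  -0.2] -> d [0.1 0.4 1. ] twist 0.1 tilt [-1.e-03 -2.e-04 -1.e+00] q [-0.59  0.32 -0.38  0.88 -0.    0.7 ]
```

Request:
jog_arm:
  deltas:
    - {"fingers": 0.3,"x": 0,"y": 0,"z": -1,"twist": 0}
    - {"fingers": 0.3,"x": 0,"y": 0,"z": -2.5,"twist": 0}
    - {"fingers": 0.3,"x": 0,"y": 0,"z": -4,"twist": 0}
    - {"fingers": 0.3,"x": 0,"y": 0,"z": -6,"twist": 0}
    - {"fingers": 0.3,"x": 0,"y": 0,"z": -8,"twist": 0}

```text
clock: 5.75
tool_pos: [0.471, -0.216, 0.0914]
orientation: [-1.884, -2.514, -0.0]
contact_force: [-0.3, -0.3, -2.6]
width: 0.427
```

```bash
python3 - <<'E'
from h import *
to(.471,-.216,.082,16.2)
c=cam('wrist'); im=bot.camera('wrist'); save(im,'w3'); im=im.astype(int)
r,g,b=im[...,0],im[...,1],im[...,2]
for st,ce,pts in blobs((b>90)&(b>r+50)&(b>g+30),80): print('blue',st,ce)
E
```

```text
clock 5.75 pos [ 0.471  -0.216   0.0914] w 0.427 F [-0.3 -0.3 -2.6] -> d [ 0.  -0.   9.4] twist 0.1 tilt [-1.e-04  1.e-04 -1.e+00] q [-0.59  0.31 -0.37  0.9   0.    0.7 ]
blue [   0  150   78   74 2515] [ 37.05685885 187.21153082]
blue [ 214  230   84  106 7581] [252.85041551 280.91465506]
```

Request:
jog_arm:
  deltas:
    - {"fingers": 0.3,"x": 0,"y": 0,"z": -10,"twist": 0}
    - {"fingers": 0.3,"x": 0,"y": 0,"z": -22,"twist": 0}
    - {"fingers": 0.3,"x": 0,"y": 0,"z": -36,"twist": 0}
    - {"fingers": 0.3,"x": 0,"y": 0,"z": -52,"twist": 0}
    - {"fingers": 0.3,"x": 0,"y": 0,"z": -70,"twist": 0}

```text
clock: 6.42
tool_pos: [0.4711, -0.2161, 0.1627]
orientation: [1.884, 2.513, 0.0]
contact_force: [-0.4, -0.1, -2.4]
width: 0.433
```

```bash
python3 - <<'E'
from h import *
c=cam('wrist'); im=bot.camera('wrist'); save(im,'w4')
s=bot.get_state(); x=.0
to(.471,-.216,.217,16.2)
E
```

```text
clock 6.475 pos [ 0.4723 -0.2169  0.1652] w 0.432 F [ 0.4 -0.4 -1.4] -> d [  1.   -0.8 -51.8] twist 0.1 tilt [ 0.0038 -0.0024 -1.    ] q [-0.59  0.24 -0.26  1.07  0.    0.7 ]
```

View pics/w4.png

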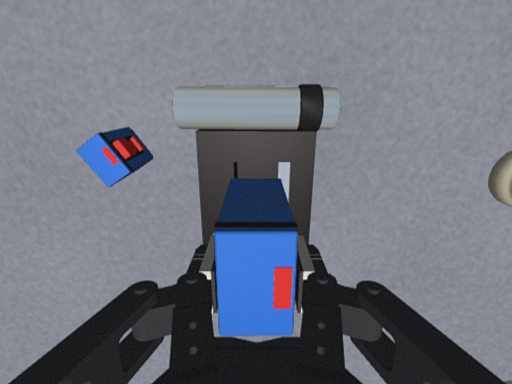

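The pack is held square between the pads, its top at columns 214–296, rows 231–334, clear of the unit. Next I carry it towards the charger, stopping short so the wrist camera can see the bay.

Request:
jog_arm:
  deltas:
    - {"fingers": 0.3,"x": 20,"y": 13,"z": -30,"twist": 3}
    - {"fingers": 0.3,"x": 60,"y": 39,"z": -46,"twist": 8}
    - {"fingers": 0.3,"x": 105,"y": 68,"z": -46,"twist": 13}
    - {"fingers": 0.3,"x": 150,"y": 97,"z": -46,"twist": 18}
    - {"fingers": 0.3,"x": 190,"y": 122,"z": -46,"twist": 23}

```text
clock: 7.1
tool_pos: [0.5353, 0.0023, 0.2079]
orientation: [2.349, 2.084, 0.001]
contact_force: [0.4, -0.2, -3.1]
width: 0.431
```

```bash
python3 -c "
from h import *
to(.562,.086,.21,-11.75)"
```

```text
clock 7.1 pos [0.5353 0.0023 0.2079] w 0.431 F [ 0.4 -0.2 -3.1] -> d [86.2 16.6 -2. ] twist 4.9 tilt [ 1.3e-03 -1.0e-04 -1.0e+00] q [-0.15  0.25 -0.14  1.18  0.    1.54]
```

Request:
jog_arm:
  deltas:
    - {"fingers": 0.3,"x": 32,"y": 6,"z": -2,"twist": 3}
    - {"fingers": 0.3,"x": 60,"y": 11,"z": -2,"twist": 5}
    - {"fingers": 0.3,"x": 80,"y": 15,"z": -2,"twist": 5}
    - {"fingers": 0.3,"x": 86,"y": 17,"z": -2,"twist": 5}
    - {"fingers": 0.3,"x": 86,"y": 17,"z": -2,"twist": 5}

```text
clock: 7.72
tool_pos: [0.5617, 0.0837, 0.2092]
orientation: [2.436, 1.984, -0.001]
contact_force: [-0.8, 0.3, -3.4]
width: 0.428
```

```bash
python3 - <<'E'
from h import *
bot.camera('top')
c=cam('wrist'); im=bot.camera('wrist'); save(im,'w5'); im=im.astype(int)
to(.582,.184,.21,-11.75)
r,g,b=im[...,0],im[...,1],im[...,2]
for st,ce,pts in blobs((r>125)&(abs(r-b)<30),300): print('white',st,ce,rectw(c,pts,.052))
for st,ce,pts in blobs((r>110)&(r>g+60)&(r>b+60),10): print('red',st,ce,ray(c,ce,.052))
for st,ce,pts in blobs((b>90)&(b>r+50)&(b>g+30),80): print('blue',st,ce,cv2.minAreaRect(pts))
a=np.radians(-11.75);u=np.array([np.cos(a),np.sin(a)]);v=np.array([-u[1],u[0]])
for q in [(0,0),(48,52),(48,-52),(-48,52),(-48,-52)]: print(q,px(c,[*(np.array([.582,.184])+(q[0]*u+q[1]*v)/1000),.052]))
E
```

```text
clock 7.825 pos [0.5615 0.0831 0.2092] w 0.431 F [ 0.4  0.8 -2.5] -> d [102.9  -0.5  -0.8] twist 0.0 tilt [-4.e-04 -3.e-04 -1.e+00] q [ 0.01  0.31 -0.05  1.21 -0.    1.78]
white [ 199    4  113  145 7922] [254.97614239  68.79664226] ((580.245849609375, 176.82601928710938), (125.38058471679688, 101.9149169921875), 77.85356903076172)
white [   0   14   68   66 1245] [27.56787149 46.31485944] ((385.0119934082031, 247.68914794921875), (64.76748657226562, 43.186622619628906), 32.93293762207031)
white [ 236   47   40   59 1433] [256.14166085  75.63154222] ((580.4839477539062, 180.98263549804688), (50.30609893798828, 36.225486755371094), 78.3342056274414)
white [377 132  41  65 702] [396.9985755  163.22507123] ((707.5569458007812, 69.07402801513672), (67.7770767211914, 38.31254959106445), 80.6095962524414)
white [461 187  29  57 549] [479.11839709 211.77413479] ((791.38818359375, -3.370555877685547), (19.14303207397461, 76.2734146118164), 16.335693359375)
white [ 40 207  33  52 492] [ 56.83130081 232.79878049] ((327.8248291015625, 65.5239486694336), (65.18824768066406, 24.59541130065918), 4
[... 417 characters left out ...]
62107849121094), (53.8453254699707, 89.53761291503906), 65.47652435302734)
white [135 337  36  44 377] [155.95225464 358.82493369] ((380.7966613769531, -136.81509399414062), (87.42474365234375, 24.392972946166992), 42.501956939697266)
red [207  18  12  13 115] [212.5826087   23.75652174] [0.55215323 0.23143055 0.052     ]
red [274 268  18  41 698] [282.30372493 287.37535817] [ 0.56433242 -0.05538644  0.052     ]
blue [ 214  231   84  105 7505] [252.76095936 281.16042638] ((255.5, 283.0), (104.0, 83.0), 90.0)
(0, 0) [256.39184156  73.11210998]
(48, 52) [311.42712281   8.75516899]
(48, -52) [304.74471149 129.96407688]
(-48, 52) [201.48999943   8.56004271]
(-48, -52) [207.89673543 129.82112668]
```

View pics/w5.png

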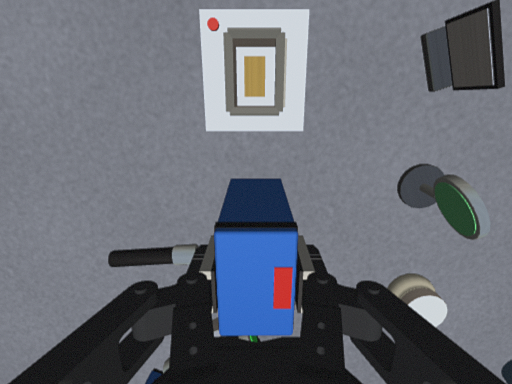

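Charger is in view: block corners at about (200,9), (309,9), (304,131) and (206,131), lamp at (213,24), grey collar at rows 28–115 and columns 224–285. I'll refine its centre, and the pack's centre in the grip.

```bash
python3 - <<'E'
from h import *
c=cam('wrist'); im=cv2.imread('pics/w5.png'); g=im.max(2).astype(int)
print('row120',[(i,g[120,i]) for i in list(range(202,214))+list(range(298,310))])
print('row70',[(i,g[70,i]) for i in list(range(198,290,1))][::1])
print('col215',[(i,g[i,235]) for i in list(range(4,14))+list(range(22,32))+list(range(108,155,2))])
roi=np.zeros(g.shape,bool); roi[12:128,212:300]=1
for st,ce,pts in blobs(roi&(g<160),100): 
    print('collar',st,ce,rectw(c,pts,.057))
# block top by bright mask, restrict
for t in (170,190,205):
  m=np.zeros(g.shape,bool); m[0:160,190:320]=1
  for st,ce,pts in blobs(m&(g>t),1500): print(t,st,rectw(c,pts,.052))
# pack top face in grip, z top = tcp+.021+.002.. assume pinch at tcp z -0.001 lower
s=bot.get_state();Rt=R.from_rotvec(s['orientation']).as_matrix()
for uv in [(214.,231.),(297.5,231.),(217,335.),(295,335.)]:
    print((Rt.T@(ray(c,uv,s['tool_pos'][2]+.019)-s['tool_pos'])*1000).round(1))
E
```

```text
row120 [(202, np.int64(140)), (203, np.int64(136)), (204, np.int64(139)), (205, np.int64(188)), (206, np.int64(223)), (207, np.int64(222)), (208, np.int64(221)), (209, np.int64(221)), (210, np.int64(222)), (211, np.int64(221)), (212, np.int64(221)), (213, np.int64(221)), (298, np.int64(220)), (299, np.int64(220)), (300, np.int64(221)), (301, np.int64(223)), (302, np.int64(225)), (303, np.int64(210)), (304, np.int64(144)), (305, np.int64(128)), (306, np.int64(129)), (307, np.int64(131)), (308, np.int64(130)), (309, np.int64(134))]
row70 [(198, np.int64(136)), (199, np.int64(138)), (200, np.int64(135)), (201, np.int64(134)), (202, np.int64(179)), (203, np.int64(224)), (204, np.int64(223)), (205, np.int64(221)), (206, np.int64(222)), (207, np.int64(221)), (208, np.int64(221)), (209, np.int64(221)), (210, np.int64(222)), (211, np.int64(220)), (212, np.int64(220)), (213, np.int64(222)), (214, np.int64(221)), (215, np.int64(222)), (216, np.int64(222)), (217, np.int64(221)), (218, np.int64(222)), (219, np.int64(222)), (220, np.int64(221)), (221, np.int64(221)), (222, np.int64(224)), (223, n
[... 2477 characters left out ...]
(579.814453125, 183.54664611816406), (73.52407836914062, 54.68732452392578), 78.30233001708984)
170 [ 199    9  111  122 7475] ((579.7733764648438, 184.06942749023438), (103.85763549804688, 96.8921890258789), 78.30171203613281)
170 [ 236   47   39   59 1685] ((580.3687744140625, 180.7979278564453), (50.34466552734375, 35.4623908996582), 78.36274719238281)
190 [ 199    9  110  122 7233] ((579.756591796875, 184.07290649414062), (103.85763549804688, 96.31631469726562), 78.30171203613281)
205 [ 199    9  110  122 6940] ((579.78271484375, 184.06744384765625), (103.85758209228516, 95.97904968261719), 78.30168914794922)
[ 27.7 -18.3 -19. ]
[ 27.8  17.1 -19. ]
[-28.4 -19.5 -19. ]
[-28.4  18.6 -19. ]
```

```bash
python3 -c "
from h import *
to(.5805,.1839,.21,-11.7)"
```

```text
clock 7.825 pos [0.5615 0.0831 0.2092] w 0.431 F [ 0.4  0.8 -2.5] -> d [102.5  -1.9  -0.8] twist -0.0 tilt [-4.e-04 -3.e-04 -1.e+00] q [ 0.01  0.31 -0.05  1.21 -0.    1.78]
```

Request:
jog_arm:
  deltas:
    - {"fingers": 0.3,"x": 35,"y": -1,"z": 0,"twist": 0}
    - {"fingers": 0.3,"x": 70,"y": -2,"z": 0,"twist": 0}
    - {"fingers": 0.3,"x": 95,"y": -2,"z": 15,"twist": 0}
    - {"fingers": 0.3,"x": 102.5,"y": -2,"z": 40,"twist": 0}
    - {"fingers": 0.3,"x": 102.5,"y": -2,"z": 60,"twist": 0}

```text
clock: 8.45
tool_pos: [0.5804, 0.1845, 0.1483]
orientation: [-2.436, -1.983, 0.001]
contact_force: [-0.9, -0.4, -2.7]
width: 0.43
```

Request:
jog_arm:
  deltas:
    - {"fingers": 0.3,"x": 0,"y": 0,"z": 2,"twist": 0}
    - {"fingers": 0.3,"x": 0,"y": 0,"z": 2,"twist": 0}

```text
clock: 8.7
tool_pos: [0.5808, 0.1841, 0.1479]
orientation: [2.437, 1.982, 0.001]
contact_force: [-0.1, 0.7, -2.6]
width: 0.431
```

```bash
python3 -c "
from h import *
to(.5805,.1839,.14,-11.7)"
```

```text
clock 8.7 pos [0.5808 0.1841 0.1479] w 0.431 F [-0.1  0.7 -2.6] -> d [-0.2 -0.3  7.9] twist -0.1 tilt [ 4.e-04  1.e-04 -1.e+00] q [ 0.18  0.42 -0.04  1.1  -0.    1.95]
```

Request:
jog_arm:
  deltas:
    - {"fingers": 0.3,"x": 0,"y": 0,"z": 8,"twist": 0}
    - {"fingers": 0.3,"x": 0,"y": 0,"z": 13,"twist": 0}
    - {"fingers": 0.3,"x": 0,"y": 0,"z": 18,"twist": 0}
    - {"fingers": 0.3,"x": 0,"y": 0,"z": 23,"twist": 0}
    - {"fingers": 0.3,"x": 0,"y": 0,"z": 28,"twist": 0}

```text
clock: 9.32
tool_pos: [0.5805, 0.1848, 0.1189]
orientation: [-2.436, -1.984, 0.0]
contact_force: [0.7, -0.7, -2.5]
width: 0.431
```

Request:
jog_arm:
  deltas:
    - {"fingers": 0.3,"x": -0.4,"y": 0,"z": 5,"twist": 0}
    - {"fingers": 0.3,"x": -0.4,"y": 0,"z": 10,"twist": 0}
    - {"fingers": 0.3,"x": -0.4,"y": 0,"z": 15,"twist": 0}
    - {"fingers": 0.3,"x": -0.4,"y": 0,"z": 20,"twist": 0}
    - {"fingers": 0.3,"x": -0.4,"y": 0,"z": 25,"twist": 0}

```text
clock: 9.95
tool_pos: [0.5805, 0.1844, 0.094]
orientation: [2.436, 1.984, 0.0]
contact_force: [-0.0, 1.0, -2.4]
width: 0.426
```

Request:
jog_arm:
  deltas:
    - {"fingers": 0.3,"x": 0,"y": 0,"z": 2,"twist": 0}
    - {"fingers": 0.3,"x": 0,"y": 0,"z": 4,"twist": 0}
    - {"fingers": 0.3,"x": 0,"y": 0,"z": 6,"twist": 0}
    - {"fingers": 0.3,"x": 0,"y": 0,"z": 7.5,"twist": 0}
    - {"fingers": 0.3,"x": 0,"y": 0,"z": 8.5,"twist": 0}

```text
clock: 10.58
tool_pos: [0.5804, 0.1844, 0.0861]
orientation: [2.436, 1.984, 0.0]
contact_force: [-2.0, -0.6, 2.3]
width: 0.432
```

Request:
jog_arm:
  deltas:
    - {"fingers": 0.3,"x": 0,"y": 0,"z": 0.5,"twist": 0}
    - {"fingers": 0.3,"x": 0,"y": 0,"z": 1,"twist": 0}

```text
clock: 10.82
tool_pos: [0.5804, 0.1844, 0.0849]
orientation: [2.436, 1.984, 0.0]
contact_force: [-2.4, -1.2, 1.8]
width: 0.431
```

Request:
jog_arm:
  deltas:
    - {"fingers": 0.3,"x": 0,"y": 0,"z": 0.7,"twist": 0}
    - {"fingers": 0.3,"x": 0,"y": 0,"z": 1.4,"twist": 0}
    - {"fingers": 0.3,"x": 0,"y": 0,"z": 2,"twist": 0}
    - {"fingers": 0.3,"x": 0,"y": 0,"z": 2,"twist": 0}

```text
clock: 11.32
tool_pos: [0.5805, 0.1844, 0.0831]
orientation: [2.436, 1.984, 0.0]
contact_force: [-2.4, -0.2, 4.7]
width: 0.434
```

Request:
jog_arm:
  deltas:
    - {"fingers": 0.3,"x": 0,"y": 0,"z": 0.7,"twist": 0}
    - {"fingers": 0.3,"x": 0,"y": 0,"z": 0.7,"twist": 0}

```text
clock: 11.58
tool_pos: [0.5805, 0.1844, 0.083]
orientation: [2.436, 1.984, 0.001]
contact_force: [-5.0, -1.7, 7.7]
width: 0.432
```

Request:
jog_arm:
  deltas:
    - {"fingers": 0.3,"x": 0,"y": -0.4,"z": 0.5,"twist": 0}
    - {"fingers": 0.3,"x": 0,"y": -0.4,"z": 1,"twist": 0}
    - {"fingers": 0.3,"x": 0,"y": -0.4,"z": 1,"twist": 0}

```text
clock: 11.95
tool_pos: [0.5804, 0.1845, 0.083]
orientation: [2.435, 1.983, 0.002]
contact_force: [-5.8, -1.8, 14.3]
width: 0.426
```

```bash
python3 - <<'E'
from h import *
to(.5805,.1839,.083,-11.7)
c=cam('wrist'); im=bot.camera('wrist'); save(im,'w6')
u=np.array([.979,-.203]);C=np.array([.5798,.184])
for z in (.100,.102,.105,.110): print(z,[px(c,[*(C+u*x+np.array([.203,.979])*y),z]).round(1) for x,y in [(-.018,.028),(.018,.028)]])
E
```

```text
clock 11.95 pos [0.5804 0.1845 0.083 ] w 0.426 F [-5.8 -1.8 14.3] -> d [-0.5  0.3 -0. ] twist 0.0 tilt [ 1.7e-03  1.0e-04 -1.0e+00] q [ 0.18  0.47 -0.14  0.96 -0.    1.95]
0.1 [array([214.4, 229.5]), array([297.9, 229.6])]
0.102 [array([213.7, 231.6]), array([298.6, 231.7])]
0.105 [array([212.7, 234.9]), array([299.6, 234.9])]
0.11 [array([210.9, 240.8]), array([301.4, 240.8])]
```

View pics/w6.png

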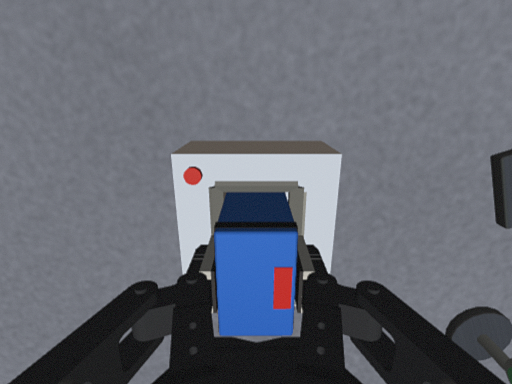

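The pack is square in the collar and its top front edge is at row 231. That projects to z = 0.102 m, so it is on the floor (7+95 mm). Now I let the tab out slowly while still pressing.

Request:
jog_arm:
  deltas:
    - {"fingers": 0.14,"x": 0,"y": 0,"z": 0,"twist": 0}
    - {"fingers": 0.11,"x": 0,"y": 0,"z": 0.2,"twist": 0}
    - {"fingers": 0.08,"x": 0,"y": 0,"z": 0.4,"twist": 0}
    - {"fingers": 0.05,"x": 0,"y": 0,"z": 0.6,"twist": 0}
    - {"fingers": 0.02,"x": 0,"y": 0,"z": 0.8,"twist": 0}

```text
clock: 12.62
tool_pos: [0.5823, 0.1842, 0.082]
orientation: [2.434, 1.981, 0.006]
contact_force: [-0.1, -1.6, 9.1]
width: 0.49
```

Request:
jog_arm:
  deltas:
    - {"fingers": -0.01,"x": 0,"y": 0,"z": 0.2,"twist": 0}
    - {"fingers": -0.04,"x": 0,"y": 0,"z": 0.4,"twist": 0}
    - {"fingers": -0.07,"x": 0,"y": 0,"z": 0.4,"twist": 0}
    - {"fingers": -0.1,"x": 0,"y": 0,"z": 0.4,"twist": 0}
    - {"fingers": -0.13,"x": 0,"y": 0,"z": 0.4,"twist": 0}

```text
clock: 13.25
tool_pos: [0.5811, 0.1845, 0.0801]
orientation: [2.435, 1.983, 0.003]
contact_force: [4.6, -1.5, 2.8]
width: 0.565
```

```bash
python3 -c "
from h import *
to(.5805,.1839,.083,-11.7)"
```

```text
clock 13.25 pos [0.5811 0.1845 0.0801] w 0.565 F [ 4.6 -1.5  2.8] -> d [-0.7 -0.4 -2.9] twist 0.0 tilt [ 2.e-03  3.e-04 -1.e+00] q [ 0.18  0.47 -0.14  0.95 -0.    1.95]
```

Request:
jog_arm:
  deltas:
    - {"fingers": -0.2,"x": 0,"y": 1.5,"z": 0,"twist": 0}
    - {"fingers": -0.3,"x": 0,"y": 3,"z": 0,"twist": 0}
    - {"fingers": -0.45,"x": 0,"y": 3.5,"z": 0,"twist": 0}
    - {"fingers": -0.65,"x": 0,"y": 3.5,"z": 0,"twist": 0}
    - {"fingers": -0.9,"x": 0,"y": 3.5,"z": -1,"twist": 0}

```text
clock: 13.88
tool_pos: [0.5832, 0.1838, 0.0808]
orientation: [-2.436, -1.983, 0.001]
contact_force: [0.7, 0.8, -0.0]
width: 0.948
```

```bash
python3 - <<'E'
from h import *
to(.5805,.1839,.083,-11.7)
E
```

```text
clock 13.875 pos [0.5832 0.1838 0.0808] w 0.948 F [ 0.7  0.8 -0. ] -> d [-0.4 -2.7 -2.2] twist 0.0 tilt [-5.e-04  1.e-04 -1.e+00] q [ 0.17  0.48 -0.13  0.96  0.    1.95]
```

Free of contact; retract straight up and look.

Request:
jog_arm:
  deltas:
    - {"fingers": -1,"x": 0,"y": 0,"z": -10,"twist": 0}
    - {"fingers": -1,"x": 0,"y": 0,"z": -40,"twist": 0}
    - {"fingers": -1,"x": 0,"y": 0,"z": -80,"twist": 0}
    - {"fingers": -1,"x": 0,"y": 0,"z": -120,"twist": 0}
    - {"fingers": -1,"x": 0,"y": 0,"z": -130,"twist": 0}

```text
clock: 14.5
tool_pos: [0.5851, 0.1841, 0.2151]
orientation: [2.434, 1.982, 0.009]
contact_force: [-0.4, 0.1, -0.0]
width: 0.994
```

```bash
python3 - <<'E'
from h import *
for _ in range(4): bot.camera('top')
to(.58,.184,.2,-11.7)
c=cam('wrist'); img=bot.camera('wrist'); im=img.astype(int)
save(cv2.resize(img[110:290,150:360],None,fx=3,fy=3),'w7')
r,g,b=im[...,0],im[...,1],im[...,2]
for st,ce,pts in blobs((b>90)&(b>r+50)&(b>g+30),80): print('blue',st,ce,[rectw(c,pts,z) for z in (.102,.104)])
a=np.radians(-11.7);u=np.array([np.cos(a),np.sin(a)]);v=np.array([-u[1],u[0]]);C=np.array([.5798,.184])
for st,ce,pts in blobs((r>100)&(r>g+60)&(r>b+60),20):
    print('red',st,ce,[((ray(c,ce,z)[:2]-C)@np.array([u,v]).T*1000).round(1) for z in (.083,.093,.104)])
    rm=(pts[:,0].max()+.5,ce[1]); print('  right edge x at button top z=.093',((ray(c,rm,.093)[:2]-C)@u*1000).round(1))
E
```

```text
clock 14.7 pos [0.5829 0.1836 0.2099] w 1.001 F [ 0.4 -0.7  0.1] -> d [-0.2 -2.9  9.9] twist 0.0 tilt [-1.4e-03 -2.0e-04 -1.0e+00] q [0.17 0.4  0.07 1.25 0.   1.95]
blue [ 231  164   42   61 2252] [250.58348135 193.43339254] [((578.5423583984375, 184.0102081298828), (56.08676528930664, 35.98110580444336), 78.37042999267578), ((578.71923828125, 184.6881103515625), (55.60883331298828, 35.67440414428711), 78.37043762207031)]
red [213 137  10  10  78] [217.57692308 141.6025641 ] [array([-32.2,  43.9]), array([-30.8,  45.4]), array([-29.3,  47.1])]
  right edge x at button top z=.093 -26.6
red [273 179   9  25 215] [277.07906977 191.0744186 ] [array([22.3, -2.8]), array([21.5,  0.5]), array([20.7,  4.2])]
  right edge x at button top z=.093 25.6
red [262 185   9  23 206] [265.98058252 195.94660194] [array([11.8, -7.8]), array([11.5, -4.2]), array([11.1, -0.3])]
  right edge x at button top z=.093 15.6
```

View pics/w7.png

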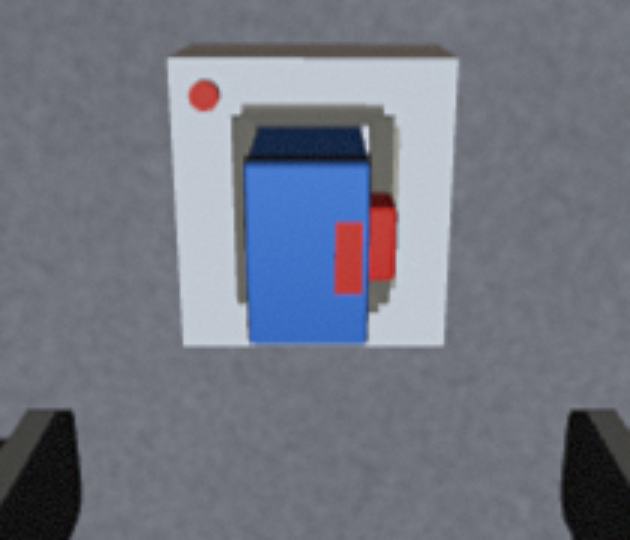

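The picture shows the pack square in the charger's bay and the fingers clear. The button stands out on the right at about (383,240), its outer edge about 27 mm from the pack's axis, so fully out. The top face measures 56.1x36.0 mm at z = 0.102 m, against about 54.3 mm if the sprung plate had raised it, so the pack is down and locked.

```bash
python3 -c "
from workcell import bot
print(bot.sign_off())"
```

```text
the job is handed in; nothing more can be done
None
```

The larger pack is in the charger and, by my last checks, fully home and locked. I handed the job in at about 15 s on the robot's clock; it gave no verdict.

I squeezed the tab with the grip set to 20 N and lifted the pack out; the wrist read only about 2.5 N, the pack's weight. I carried it above the lens to the charger and pressed it to the floor. The wrist read about 14 N there, so roughly 17 N on the charger. I then let the tab out slowly while still pressing, opened the fingers and backed off upwards.

- **Position:** the pack measures about 1.2 mm off the charger's centre, against a limit of 5 mm, and it looks square in the bay.
- **Height:** its top face measures 56.1 × 36.0 mm at z = 0.102 m, which fits a pack that is home. It would measure about 54.3 mm long if the contact plate had pushed it up. This reading is good to only about 2 mm in height.
- **Tab:** the button's outer face is about 27 mm from the pack's axis, so it is fully sprung out.
- **Gripper:** it is clear, with the wrist reading under 1 N.

No check failed or disagreed. As the fingers let go, the button pushed the tool sideways with about 5 N, so I shifted the jaws 3.5 mm to free it. I did not measure the bystanders again at the end; the arm's path stayed clear of them.

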